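Zero the pull gauge's maximum pointer and load it to the green band

TASK

Push the pull gauge's red maximum pointer back to zero, then draw the gauge out by its black D-handle until it reads inside the green band (about 12 N of pull), hold it there for a good second, and ease the handle back until it is fully home without letting it snap back. The red pointer must be left standing in the green band; if you overshoot, zero it and pull again. Leave the pliers, the meter and the parts tray where they lie.

Things in the scene. Friction and masses are not known exactly. Their poses are not given: they have to be found in the camera images.
- rig: Pull gauge bolted to the bench: blue box 160 x 90 mm (x, y), top at 70 mm above the bench, on a dark plate 170 x 130 x 10 mm. Origin: centre of its underside, on the bench. The handle is pulled along the rig's own -x. On top lies a white scale plate with ticks every 10 mm (0 to 60 mm, reading grows to -x, zero at rig x = 0) and a green stripe.
- green_band (a point): Centre of the green stripe on the scale, 8 mm wide along the rig's x: readings 36 to 44 mm, which is about 11 to 13 N of pull at the handle.
- crossbar (a point): Middle of the outer crossbar of the black D-handle, 45 mm above the bench (at home 160 mm from the rig's origin along -x). The D-handle is a level rectangular loop of 12 mm round bar: inner opening 53 mm along x by 78 mm along y, open from above and below, with its inner end 9 mm from the housing's front when home. The crossbar is the side farthest from the housing.
- pull (a joint): Travel of the D-handle out of the housing (m), 0 = fully home, at most 0.09. A weak spring draws it home. It has free play of 4 to 24 mm, different each time and not visible, before it takes the measuring spring along.
- gauge (a joint): Live reading (m): stretch of the measuring spring, shown by a short orange pointer on the scale; 0 = unloaded, 0.036 to 0.044 = in the green band, stop at 0.06. It starts moving at about 3 N of pull and then takes about 0.2 N more per mm.
- max_hand (a joint): Reading of the red maximum pointer (m), 0 = zero, at most 0.06, same scale as the gauge. The gauge pushes it outward (about 0.5 mm behind its own reading) and it stays at the largest reading (light friction, 0.5 N) until it is pushed back. It starts at some old reading.
- red_tab (a point): Middle of the red pointer's upright tab, 6 x 22 x 16 mm (x, y, z), on the scale plate; the tab's top is 88 mm above the bench. Its zero is at rig x = 0; pushed in the rig's +x it goes back to zero.
- pliers: Pliers with blue handles, 160 mm long along x, lying flat; origin near the joint, on the bench. Bystander.
- meter: Yellow hand multimeter 170 x 85 x 36 mm, lying on its back; origin: centre of its underside. Bystander.
- parts_tray: Grey parts tray 80 x 110 x 30 mm; origin: centre of its underside. Bystander.

How it is judged:
By the outcome, as a careful person would: the job done as asked, in the order asked, and still so for the second after the job is handed in, with the robot touching nothing.
It also fails if it takes over 50 s, if anything falls off the work surface, if the arm or the gripper's body presses on something with over 40 N, if the wrist force passes 120 N, or if a joint passes its speed limit or range.

ROBOT

A 6-joint arm with a two-finger parallel gripper is mounted at the origin on the work surface. World frame = base frame: x ahead of the robot, y to its left, z up, the work surface at z = 0. Lengths are in m, angles in rad, forces in N, time in s.
With the tool pointing down it reaches from about 0.3 to 0.875 m from the base axis. Payload 6.4 kg.
Tool frame: the origin (TCP) lies between the finger pads; the fingertips stand 8 mm ahead of it and the grasp point (between the pads) lies 11 mm behind it; z points along the fingers, y is the direction in which the jaws open and shut (so a half turn about z gives the same grasp; the last joint's range is limited). The gripper opens to 85 mm and grips with 20 to 120 N. Pads are 22 mm wide; open, the fingers measure 114 mm over their backs; the gripper's body (76 mm by 85 mm) begins 54 mm behind the grasp point. The pads swing forward as they close: fully open they stand 13 mm farther back than shut.
Start: joints at [0.932, 0.181, 1.607, -0, 1.354, -0.206], TCP at [0.241, 0.522, 0.239] pointing down, gripper open.
Joint ranges: [-2.99, 2.99], [-0.89, 2.07], [0.3, 2.58], [-1.14, 4.28], [0, 2.63], [-3.12, 3.12]. Speed limits (rad/s): [2.57, 2.57, 3.01, 3.14, 3.14, 3.14].

INTERFACE

Orientations are given as a unit quaternion [w, x, y, z].
In Python, from bench import monitor, viewer, workorder, spotter gives the robot as it stands. The module is installed in compiled form; this text tells all that it offers.
- The arm moves only by the tool move_arm, never from a script. Its argument "motion" is a list of rows, each a list of 3 entries, a list of its own where there are three numbers: the shift along the tool's x, y, z in units of 60 mm (1.0 is 60 mm), then the turn, a rotation vector about the tool's x, y, z in units of 8 degrees (1.0 is 8 degrees), then the opening in per cent of the stroke, from 0 (shut) to 100 (fully open). In form: [[[dx, dy, dz], [rx, ry, rz], grip], ...]. A call has 1 to 10 rows; each row is the pose to reach, as a shift and turn from the pose commanded when the call began, along the tool's axes at that moment; what a row does not reach only later rows make up. A row lasts 1/8 s, in which the tool goes at most 62.5 mm and 10.7 degrees, less where a joint would pass 70% of its speed; a pose out of reach is approached as far as the arm can. A call with a gripper value outside its range is refused whole. The fingers move at their own pace and stop on an object; the grip force is fixed at half the most. Time passes only in rows, so rows that repeat a pose let the fingers close. It gives the time, the measured TCP pose, the force and the opening at its end, in the units of the state.
- monitor.get_obs(): the state, without advancing time (a new reading comes with each control period).
- viewer.camera(name): name is "scene" or "top" or "wrist"; returns the picture (400x640x3 uint8, blue, green, red); there is no depth.
- viewer.calibration(name): a dict with "fovy" (degrees; the focal length in pixels is half the picture's height over the tangent of half this angle, whatever the lens; pixels are square), "cx", "cy" (the principal point, pixels), "extrinsics" (4x4, takes a point from camera to world coordinates). Camera axes: x right, y down, z forward; pixel columns grow to the right and rows downward; lengths in m; the calibration is good to about 2 mm. A picture is of the moment at which its call begins: read the wrist's pose just before it. calibration takes no time and is no camera call; for the wrist camera it gives the pose at the moment of the call.
- workorder.hand_in(): hands the job in, once; it reports no verdict.
Trained networks look in the newest picture that a camera, given by its name, has taken for a name from the list of things; names that differ only in an ending like _2 or _b are one class to them, and where a whole thing is asked for, a point or a joint stands for the part that bears it (a point fixed in the world has none). Each returns a list of dicts, best first, with "score" (0 to 1); they miss things now and then, are a little off and sometimes report something else, mostly with a low value. They report only what shows in the picture. A call takes as long as a camera call.
- spotter.search_frame(camera, name): "centre" ([column, row] as shares, 0 to 1, of the picture: columns of its width, rows of its height, amid what is visible of it).
- spotter.outline_of(camera, name): "region" (400x640 bool, what is visible of it) and "centre" ([column, row] as shares, 0 to 1, of the picture: columns of its width, rows of its height, amid what is visible of it).
The state is a dict: "time_s": time; "q": joint angles; "dq": joint speeds; "joint_efforts": joint torques, N m; "eef_pos": TCP position; "eef_rot": TCP orientation; "wrist_force": force on the tool from outside, world axes, zero at the start; "torque": the same for the moment, N m; "opening": opening from 0.0 (shut) to 1.0 (fully open).
Only numpy, scipy, OpenCV 4.12 (cv2) and the standard library are available. Lean on these libraries where they do the work, as an engineer would, in place of code of your own. Each camera call takes 0.05 s, during which the arm holds its last target. There are 200 camera calls.

## Working session

There is one attempt and no reset: what is moved stays moved. The work goes in short steps, Python scripts to look and compute and a tool call to move; the robot and the scene stay as the last step left them, time stands still between calls to the robot, and variables do not carry over. Pictures are saved under pics/ and viewed, about 8 in all and at most 12, crops included, and the job is handed in when it is done.

Besides the shell and the picture viewer there is one more tool, called after "Call:" by a JSON object that holds its "method" and its "body", one argument or row to a line. move_arm: Moves the arm, as the interface text tells. Its arguments: {"type":"object","properties":{"motion":{"type":"array","items":{"type":"array"}}},"required":["motion"]}

```bash
mkdir -p pics; cat > h.py <<'E'
import numpy as np, cv2
from bench import monitor, viewer, workorder, spotter
from scipy.spatial.transform import Rotation as R
def K(c):
    k=viewer.calibration(c); f=200/np.tan(np.radians(k["fovy"])/2); return f,k["cx"],k["cy"],np.array(k["extrinsics"])
def back(c,u,v,z):
    f,cx,cy,E=K(c); d=E[:3,:3]@np.array([(u-cx)/f,(v-cy)/f,1]); o=E[:3,3]; return o+d*(z-o[2])/d[2]
def proj(c,p):
    f,cx,cy,E=K(c); q=E[:3,:3].T@(np.array(p)-E[:3,3]); return np.array([f*q[0]/q[2]+cx,f*q[1]/q[2]+cy])
def Rt(o): return R.from_quat([o["eef_rot"][i] for i in (1,2,3,0)])
def st():
    o=monitor.get_obs(); print("t",round(o["time_s"],2),"p",np.round(o["eef_pos"],4),"F",np.round(o["wrist_force"],2),"op",round(o["opening"],3)); return o
E
cat > a.py <<'E'
from h import *
o=st(); print(np.round(Rt(o).as_matrix(),3))
for c in ["top","scene"]:
    im=viewer.camera(c); cv2.imwrite(f"pics/{c}0.png",im)
    for n,z in [("rig",.07),("green_band",.072),("crossbar",.045),("red_tab",.08),("max_hand",.08),("gauge",.075),("pliers",.01),("meter",.036),("parts_tray",.03)]:
        for d in spotter.search_frame(c,n)[:2]:
            u,v=d["centre"][0]*640,d["centre"][1]*400
            print(c,n,round(d["score"],2),np.round([u,v],1),np.round(back(c,u,v,z),4))
print(viewer.calibration("top"))
E
python3 a.py
```

```text
t 0.0 p [0.2408 0.5215 0.2384] F [-0.69  0.73 -0.47] op 0.998
[[-0.908  0.419 -0.001]
 [ 0.419  0.908 -0.001]
 [ 0.    -0.002 -1.   ]]
top rig 0.97 [392.4 216.7] [0.561  0.0471 0.07  ]
top green_band 0.9 [390.8 215.9] [0.562  0.0498 0.072 ]
top red_tab 0.73 [378. 295.] [0.444  0.0753 0.08  ]
top red_tab 0.44 [392.3 211.1] [0.5684 0.0485 0.08  ]
top max_hand 0.49 [393.5 208.1] [0.573  0.0466 0.08  ]
top pliers 0.92 [379.5 297. ] [0.4371 0.0635 0.01  ]
top pliers 0.21 [390.6 215.8] [0.5696 0.0395 0.01  ]
top meter 0.97 [385.8 118.4] [0.7309 0.0448 0.036 ]
top parts_tray 0.91 [259.5 205.1] [0.5884 0.2562 0.03  ]
scene rig 0.61 [275.5 194.4] [0.6326 0.105  0.07  ]
scene rig 0.29 [275.6 163.6] [0.5525 0.0321 0.07  ]
scene green_band 0.76 [275.4 191.4] [0.6278 0.1004 0.072 ]
scene crossbar 0.7 [233.3 151.9] [ 0.5428 -0.1042  0.045 ]
scene red_tab 0.2 [355.2 241.3] [0.6603 0.2938 0.08  ]
scene max_hand 0.66 [275.8 165.4] [0.5695 0.0488 0.08  ]
scene pliers 0.91 [324.2 174. ] [0.4457 0.075  0.01  ]
scene meter 0.65 [214.2 230.3] [0.743  0.0612 0.036 ]
scene parts_tray 0.94 [352.3 241.4] [0.6139 0.2609 0.03  ]
{'fovy': 47.69754916905997, 'cx': 322.6347711605115, 'cy': 196.56774152056167, 'extrinsics': array([[-0.01950655, -0.98632472,  0.16365524,  0.47958081],
       [-0.99967071,  0.01651126, -0.01964291,  0.16768782],
       [ 0.01667213, -0.16398451, -0.98632202,  0.76085437],
       [ 0.        ,  0.        ,  0.        ,  1.        ]])}
```

```bash
python3 - <<'E'
import cv2
a=cv2.imread("pics/top0.png"); cv2.imwrite("pics/top0c.png",cv2.resize(a[90:340,310:610],None,fx=2.4,fy=2.4,interpolation=cv2.INTER_CUBIC))
E
```

```text
(no output)
```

View pics/top0c.png

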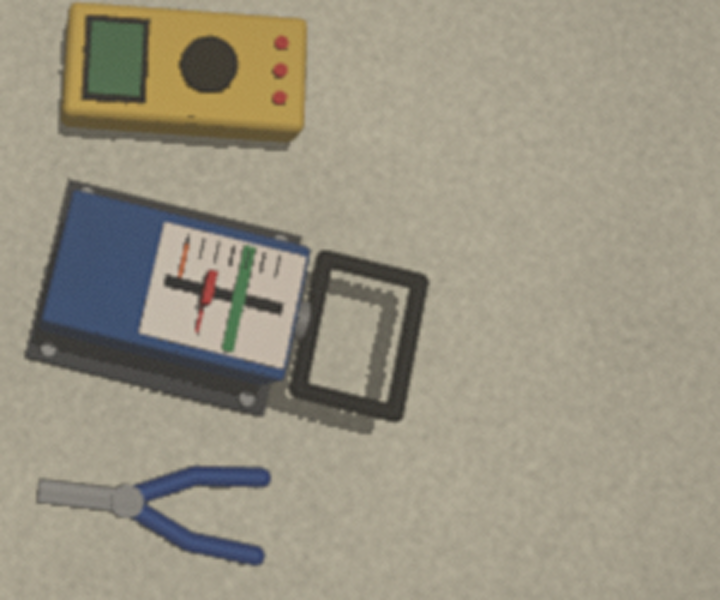

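View pics/scene0.png

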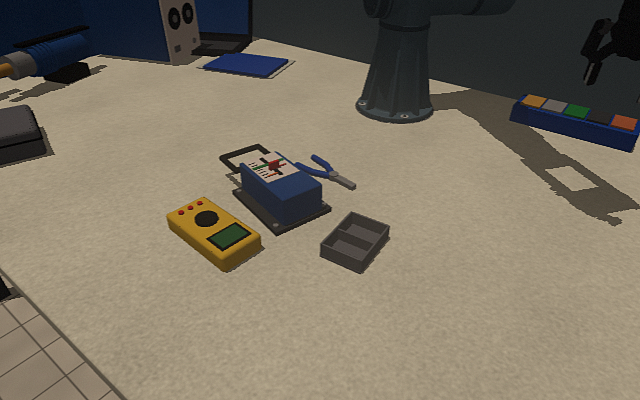

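The top crop shows the rig turned slightly, with the handle pointing image-right (world −y). The red tab is near crop (209,288), between the zero tick and the green stripe. The orange pointer sits at zero, crop (185,255). I'll fit the rig pose from the corners.

```bash
cat > fit.py <<'E'
from h import *
from scipy.optimize import least_squares
obs=[((83,190),(80,None,.07)),]
s=lambda u,v:(310+u/2.4-.3,90+v/2.4-.3)
P=[] # pix, rig xyz. image up = world +x ; rig x ~ world +y -> rig y ~ world -x (down)
for (u,v),p in [((83,190),(80,-1,.07)),((310,248),(-80,-1,.07)),((283,380),(-80,1,.07)),((43,322),(80,1,.07))]:
    P.append((s(u,v),(p[0]/1e3,p[1]*.045,.07)))
for (u,v),p in [((320,252),(-89,-1)),((428,275),(-166,-1)),((403,420),(-166,1)),((292,395),(-89,1))]:
    P.append((s(u,v),(p[0]/1e3,p[1]*.051,.047)))
def w(q,p): c,n=np.cos(q[2]),np.sin(q[2]); return np.array([q[0]+c*p[0]-n*p[1],q[1]+n*p[0]+c*p[1],p[2]])
r=least_squares(lambda q:np.concatenate([proj("top",w(q,p))-np.array(o) for o,p in P]),[.56,.05,1.35])
q=r.x; print(q,np.degrees(q[2])); print(np.round(r.fun.reshape(-1,2),1))
np.save("rig.npy",q)
c,n=np.cos(q[2]),np.sin(q[2])
for u,v,z in [(209,288,.085),(198,330,.073),(240,300,.071),(185,255,.073)]:
    b=back("top",*s(u,v),z)-[q[0],q[1],0]; print("rig xy",np.round([c*b[0]+n*b[1],-n*b[0]+c*b[1]],4))
E
cat > to.py <<'E'
# python3 to.py rx ry z : row needed to get TCP to rig (rx,ry) height z, tool y along rig x, tool down
from h import *
import sys
q=np.load("rig.npy"); c,n=np.cos(q[2]),np.sin(q[2]); o=st(); T=Rt(o); p=np.array(o["eef_pos"])
d=p[:2]-q[:2]; print("TCP in rig mm",np.round([1e3*(c*d[0]+n*d[1]),1e3*(-n*d[0]+c*d[1]),1e3*p[2]],1))
if len(sys.argv)>3:
    x,y,z=map(float,sys.argv[1:4]); t=np.array([q[0]+c*x-n*y,q[1]+n*x+c*y,z])
    print("shift",np.round(T.inv().apply(t-p)/.06,3))
Y=np.array([c,n,0]);Z=np.array([0,0,-1.]);G=R.from_matrix(np.c_[np.cross(Y,Z),Y,Z])
print("turn",np.round(np.degrees((T.inv()*G).as_rotvec())/8,3))
E
python3 fit.py; python3 to.py -0.07 0 0.12
```

```text
[0.57473287 0.05897818 1.30996372] 75.05539246635941
[[-3.5 -0.7]
 [ 1.7 -0.5]
 [ 1.4  0.9]
 [-0.5 -0.1]
 [-0.1 -2. ]
 [ 1.7 -0.1]
 [ 0.5  1.9]
 [-1.2  0.4]]
rig xy [-0.0172  0.0006]
rig xy [-0.0178  0.0265]
rig xy [-0.0402  0.0009]
rig xy [ 0.0007 -0.0187]
t 1.0 p [0.2411 0.522  0.2393] F [0.02 0.57 1.32] op 1.0
TCP in rig mm [361.3 441.7 239.3]
shift [-8.483 -5.824  1.988]
turn [ 0.    -0.    -1.231]
```

Call:
{"method": "move_arm", "body": {
  "motion": [
    [[-1,-0.7,0.2],[0,0,-0.3],0],
    [[-2,-1.4,0.4],[0,0,-0.6],0],
    [[-3,-2.1,0.6],[0,0,-0.9],0],
    [[-4,-2.8,0.8],[0,0,-1.23],0],
    [[-5,-3.5,1.0],[0,0,-1.23],0],
    [[-6,-4.2,1.2],[0,0,-1.23],0],
    [[-7,-4.9,1.4],[0,0,-1.23],0],
    [[-8,-5.5,1.5],[0,0,-1.23],0],
    [[-8.48,-5.82,1.7],[0,0,-1.23],0],
    [[-8.48,-5.82,1.7],[0,0,-1.23],0]
  ]
}}

```text
time_s: 2.25
eef_pos: [0.5573, -0.0099, 0.1373]
eef_rot: [0.0, 0.13, 0.991, 0.0]
wrist_force: [1.2, 1.1, 0.9]
opening: -0.002
```

```bash
python3 to.py -0.06 0 0.084; python3 - <<'E'
from h import *
w=viewer.camera("wrist"); t=viewer.camera("top")
cv2.imwrite("pics/w1.png",np.vstack([cv2.resize(w,(480,300)),cv2.resize(t[140:290,310:550],(480,300))]))
cv2.imwrite("pics/w1full.png",w)
E
```

```text
t 2.25 p [ 0.5573 -0.0099  0.1373] F [1.22 1.07 0.91] op -0.002
TCP in rig mm [-71.   -1.  137.3]
shift [0.017 0.183 0.889]
turn [ 0.001  0.006 -0.004]
```

View pics/w1.png

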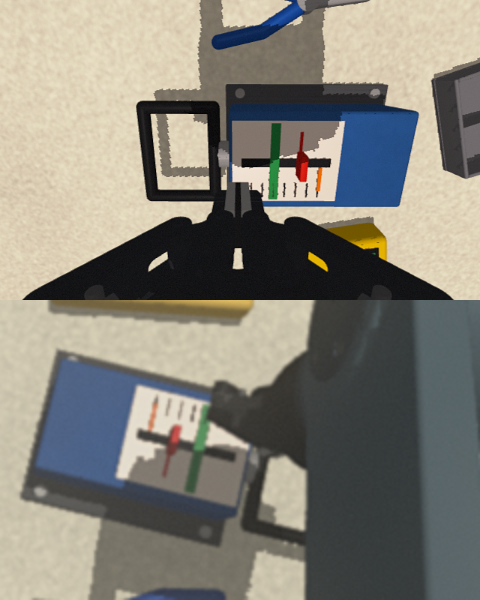

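The wrist view (top half) shows the green stripe at about (367,213) full-res, the red tab at (403,221) and orange at zero. I'll descend on the −x side of the tab, then push. The wrist camera is a second check on the pose.

```bash
cat > wr.py <<'E'
from h import *
q=np.load("rig.npy"); c,n=np.cos(q[2]),np.sin(q[2])
def rig(cam,u,v,z):
    b=back(cam,u,v,z)-[q[0],q[1],0]; return np.round([1e3*(c*b[0]+n*b[1]),1e3*(-n*b[0]+c*b[1])],1)
def rw(x,y,z): return np.array([q[0]+c*x-n*y,q[1]+n*x+c*y,z])
def rect(cam,z=.072,s=4,x0=-.07,x1=.02,y0=-.05,y1=.05):
    "rectified scale picture: columns = reading direction, s px/mm"
    im=viewer.camera(cam); src=np.float32([proj(cam,rw(x,y,z)) for x,y in [(x1,y0),(x0,y0),(x0,y1),(x1,y1)]])
    W,H=int((x1-x0)*1e3*s),int((y1-y0)*1e3*s); dst=np.float32([[0,0],[W,0],[W,H],[0,H]])
    return cv2.warpPerspective(im,cv2.getPerspectiveTransform(src,dst),(W,H),flags=cv2.INTER_CUBIC)
def read(cam,s=4):
    "readings of green, orange, red by hue, mm relative to nominal and to green=40"
    r=rect(cam,s=s); h=cv2.cvtColor(r,cv2.COLOR_BGR2HSV).astype(int); out={}
    for k,(lo,hi) in {"green":(50,85),"orange":(6,18)}.items():
        m=(h[...,0]>=lo)&(h[...,0]<=hi)&(h[...,1]>120)&(h[...,2]>50); ys,xs=np.nonzero(m)
        out[k]=(round(float(np.median(xs))/s-20,1) if len(xs) else None,len(xs))
    m=((h[...,0]<4)|(h[...,0]>174))&(h[...,1]>130)&(h[...,2]>50); ys,xs=np.nonzero(m)
    f=ys>ys.max()-8*s if len(ys) else ys   # thin needle end, lying on the scale
    out["red"]=(round(float(np.median(xs[f]))/s-20,1) if len(xs) else None,len(xs),ys.max()//s-50 if len(ys) else None)
    print(cam,out); return r
E
python3 - <<'E'
from wr import *
print(rig("wrist",367,213,.072),rig("wrist",403,221,.085))
a=read("wrist"); b=read("top"); cv2.imwrite("pics/r1.png",np.vstack([a,b]))
E
```

```text
[-40.6   1.5] [-20.5   0.7]
wrist {'green': (36.0, 8210), 'orange': (-4.5, 1242), 'red': (14.0, 4888, np.int64(30))}
top {'green': (None, 0), 'orange': (-1.2, 630), 'red': (18.5, 1673, np.int64(8))}
```

Call:
{"method": "move_arm", "body": {
  "motion": [
    [[0,0,0.4],[0,0,0],0],
    [[0,0,0.88],[0,0,0],0],
    [[0,0.25,0.88],[0,0,0],0],
    [[0,0.5,0.88],[0,0,0],0]
  ]
}}

```text
time_s: 2.95
eef_pos: [0.5646, 0.0229, 0.0858]
eef_rot: [0.001, 0.13, 0.992, 0.0]
wrist_force: [0.2, 0.1, 0.0]
opening: -0.003
```

```bash
python3 - <<'E'
from wr import *
a=read("wrist"); b=read("top"); cv2.imwrite("pics/r2.png",np.vstack([a,b]))
cv2.imwrite("pics/r12.png",np.hstack([cv2.imread("pics/r1.png"),cv2.imread("pics/r2.png")]))
E
python3 to.py
```

```text
wrist {'green': (36.5, 3408), 'orange': (-3.8, 812), 'red': (14.8, 4429, np.int64(27))}
top {'green': (None, 0), 'orange': (None, 0), 'red': (18.2, 274, np.int64(9))}
t 3.05 p [0.5653 0.0234 0.0863] F [ 0.19 -0.04 -1.05] op -0.002
TCP in rig mm [-36.8  -0.1  86.3]
turn [0.005 0.02  0.019]
```

View pics/r12.png

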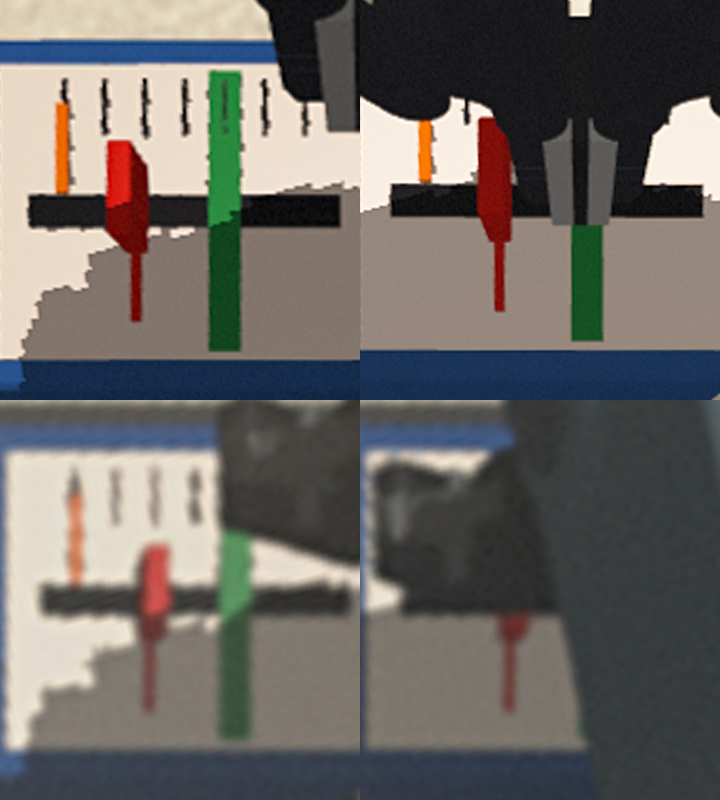

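Rectified views: in the wrist picture green sits at 36.3 nominal (true 40), so the offset is +4 mm. Orange reads 0, red about 18.5, and the closed fingertips stand at about 38 on the −x side of the tab. I'll push +x.

Call:
{"method": "move_arm", "body": {
  "motion": [
    [[0,0.08,0.03],[0,0,0],0],
    [[0,0.16,0.03],[0,0,0],0],
    [[0,0.24,0.03],[0,0,0],0],
    [[0,0.3,0.03],[0,0,0],0],
    [[0,0.3,0.03],[0,0,0],0]
  ]
}}

```text
time_s: 3.68
eef_pos: [0.5686, 0.0387, 0.0827]
eef_rot: [-0.0, 0.13, 0.992, 0.0]
wrist_force: [-1.0, 0.1, 0.2]
opening: 0.002
```

```bash
python3 - <<'E'
from wr import *
a=read("wrist")
E
python3 to.py
```

```text
wrist {'green': (38.8, 5589), 'orange': (-2.5, 534), 'red': (3.5, 3299, np.int64(28))}
t 3.73 p [0.5686 0.0386 0.0827] F [-0.74 -0.13 -1.18] op 0.001
TCP in rig mm [-21.3   0.7  82.7]
turn [ 0.    -0.002 -0.001]
```

Call:
{"method": "move_arm", "body": {
  "motion": [
    [[0,0.06,0],[0,0,0],0],
    [[0,0.09,0],[0,0,0],0],
    [[0,0.09,0],[0,0,0],0]
  ]
}}

```text
time_s: 4.1
eef_pos: [0.5701, 0.0439, 0.0828]
eef_rot: [-0.0, 0.13, 0.992, 0.0]
wrist_force: [-0.4, 0.2, -0.0]
opening: -0.002
```

```bash
python3 - <<'E'
from wr import *
a=read("wrist"); cv2.imwrite("pics/r3.png",a)
E
python3 to.py
```

```text
wrist {'green': (38.2, 6753), 'orange': (None, 0), 'red': (-1.8, 3282, np.int64(28))}
t 4.15 p [0.5701 0.0438 0.0828] F [ 0.09 -0.58 -0.05] op -0.002
TCP in rig mm [-15.9   0.6  82.8]
turn [ 0.     0.    -0.001]
```

View pics/r3.png

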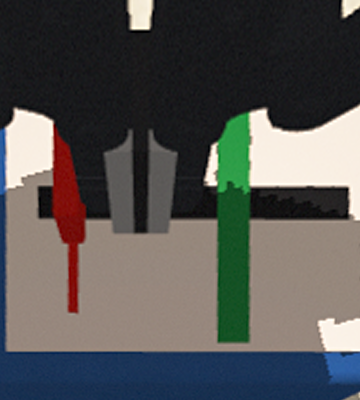

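Red is now about 0 relative to green, with no stop force yet. I'll nudge in small steps until the stop is felt.

Call:
{"method": "move_arm", "body": {
  "motion": [
    [[0,0.015,0],[0,0,0],0],
    [[0,0.025,0],[0,0,0],0],
    [[0,0.025,0],[0,0,0],0]
  ]
}}

```text
time_s: 4.53
eef_pos: [0.5702, 0.0443, 0.0828]
eef_rot: [-0.0, 0.13, 0.991, -0.001]
wrist_force: [-1.7, -5.0, 0.8]
opening: -0.003
```

```bash
python3 - <<'E'
from wr import *
a=read("wrist")
E
python3 to.py
```

```text
wrist {'green': (38.2, 6786), 'orange': (None, 0), 'red': (-2.0, 3134, np.int64(28))}
t 4.58 p [0.5702 0.0443 0.0828] F [-2.03 -4.44  1.22] op -0.001
TCP in rig mm [-15.4   0.6  82.8]
turn [-0.01  -0.002 -0.002]
```

Stop felt (about 5 N) and red reads 0, so it is zeroed. Next I back off, raise, and go over the crossbar.

Call:
{"method": "move_arm", "body": {
  "motion": [
    [[0,-0.15,0],[0,0,0],0],
    [[0,-0.3,-0.3],[0,0,0],0],
    [[0,-0.8,-0.9],[0,0,0],30],
    [[0,-1.6,-0.9],[0,0,0],50],
    [[0,-2.38,-0.6],[0,0,0],50],
    [[0,-2.38,-0.4],[0,0,0],50],
    [[0,-2.38,-0.4],[0,0,0],50]
  ]
}}

```text
time_s: 5.45
eef_pos: [0.5331, -0.0926, 0.1066]
eef_rot: [-0.001, 0.131, 0.991, 0.0]
wrist_force: [0.6, -0.6, -0.3]
opening: 0.501
```

```bash
python3 - <<'E'
from wr import *
r=rect("wrist",z=.045,s=4,x0=-.19,x1=-.07,y0=-.06,y1=.06)
w=cv2.imread("pics/w1full.png")
cv2.imwrite("pics/h1.png",r); read("wrist")
for n in ["crossbar"]:
    for d in spotter.search_frame("wrist",n)[:2]: print(n,d["score"],rig("wrist",d["centre"][0]*640,d["centre"][1]*400,.045))
E
python3 to.py -.16 0 .034
```

```text
wrist {'green': (37.8, 8801), 'orange': (-3.8, 993), 'red': (-3.8, 8621, np.int64(28))}
crossbar 0.82 [-153.3   12.8]
t 5.6 p [ 0.5342 -0.092   0.1076] F [-0.43  0.51  0.22] op 0.502
TCP in rig mm [-156.3    0.2  107.6]
shift [-0.002 -0.062  1.226]
turn [0.001 0.007 0.008]
```

View pics/h1.png

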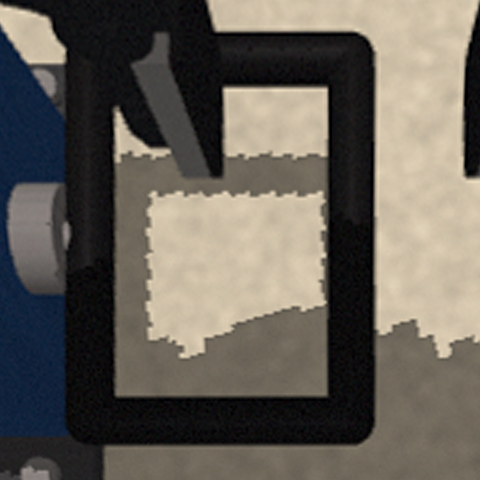

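The rectified handle view shows the crossbar centred at column 351 (nominal rig x −157.7), with the fingers straddling it. Red and orange both read zero. I'll descend and grip.

Call:
{"method": "move_arm", "body": {
  "motion": [
    [[0,-0.025,0.5],[0,0,0],50],
    [[0,-0.025,0.9],[0,0,0],50],
    [[0,-0.025,1.22],[0,0,0],50],
    [[0,-0.025,1.22],[0,0,0],20],
    [[0,-0.025,1.22],[0,0,0],5],
    [[0,-0.025,1.22],[0,0,0],0],
    [[0,-0.025,1.22],[0,0,0],0],
    [[0,-0.025,1.22],[0,0,0],0]
  ]
}}

```text
time_s: 6.6
eef_pos: [0.5335, -0.0945, 0.0342]
eef_rot: [0.0, 0.13, 0.991, -0.0]
wrist_force: [-2.1, -0.6, 0.8]
opening: 0.117
```

```bash
python3 - <<'E'
from wr import *
cv2.imwrite("pics/g1.png",read("wrist"))
E
python3 to.py
```

```text
wrist {'green': (40.5, 1533), 'orange': (None, 0), 'red': (None, 0, None)}
t 6.65 p [ 0.5336 -0.0945  0.0342] F [-1.73 -1.39  1.12] op 0.12
TCP in rig mm [-158.9    0.2   34.2]
turn [-0.002  0.007 -0.003]
```

Call:
{"method": "move_arm", "body": {
  "motion": [
    [[0,-0.1,0],[0,0,0],0],
    [[0,-0.2,0],[0,0,0],0],
    [[0,-0.3,0],[0,0,0],0],
    [[0,-0.4,0],[0,0,0],0],
    [[0,-0.5,0],[0,0,0],0],
    [[0,-0.5,0],[0,0,0],0]
  ]
}}

```text
time_s: 7.4
eef_pos: [0.5258, -0.1229, 0.034]
eef_rot: [0.0, 0.131, 0.991, 0.001]
wrist_force: [0.8, 6.0, 5.6]
opening: 0.118
```

```bash
python3 to.py; python3 - <<'E'
from wr import *
a=[read(c) for c in ("wrist","top","scene")]; w=viewer.camera("wrist")
cv2.imwrite("pics/g2.png",np.vstack([np.hstack([a[0],a[1]]),np.hstack([a[2],cv2.resize(w,(360,225),interpolation=cv2.INTER_AREA)[:].copy() if 0 else cv2.copyMakeBorder(cv2.resize(w,(360,225)),0,175,0,0,cv2.BORDER_CONSTANT)])])[:600])
E
```

```text
t 7.4 p [ 0.5258 -0.1229  0.034 ] F [0.79 5.98 5.61] op 0.118
TCP in rig mm [-188.3    0.4   34. ]
turn [ 0.011  0.004 -0.007]
wrist {'green': (None, 0), 'orange': (None, 0), 'red': (None, 0, None)}
top {'green': (None, 0), 'orange': (20.5, 375), 'red': (22.0, 1797, np.int64(9))}
scene {'green': (37.8, 3702), 'orange': (22.8, 1932), 'red': (24.0, 9046, np.int64(28))}
```

View pics/g2.png

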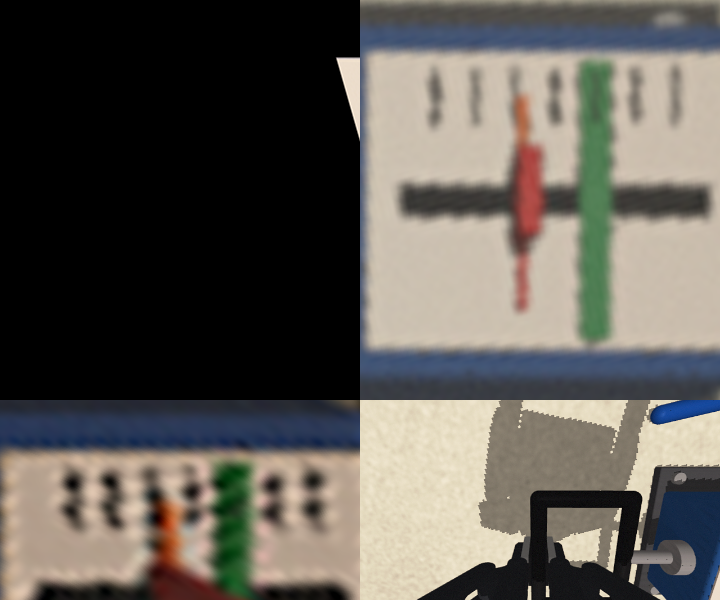

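Top view: orange 522, 0-tick 434, green 594 at 4 px/mm, so the reading is about 22 and red is carried along (free play about 7 mm). I need 18 mm more, so I'll pull 15, check, then finish.

Call:
{"method": "move_arm", "body": {
  "motion": [
    [[0,-0.06,0],[0,0,0],0],
    [[0,-0.12,0],[0,0,0],0],
    [[0,-0.18,0],[0,0,0],0],
    [[0,-0.22,0],[0,0,0],0],
    [[0,-0.25,0],[0,0,0],0],
    [[0,-0.25,0],[0,0,0],0]
  ]
}}

```text
time_s: 8.35
eef_pos: [0.5222, -0.1364, 0.034]
eef_rot: [0.0, 0.13, 0.991, 0.001]
wrist_force: [1.6, 9.8, 5.7]
opening: 0.114
```

```bash
sed -i 's/(h\[...,1\]>120)/(h[...,1]>80)/' wr.py; python3 to.py; python3 - <<'E'
from wr import *
a=[read(c) for c in ("top","scene")]
cv2.imwrite("pics/g3.png",np.hstack(a))
E
```

```text
t 8.35 p [ 0.5222 -0.1364  0.034 ] F [1.62 9.79 5.74] op 0.114
TCP in rig mm [-202.4    0.4   34. ]
turn [ 0.019  0.004 -0.005]
top {'green': (39.5, 2637), 'orange': (35.2, 1451), 'red': (34.2, 1741, np.int64(26))}
scene {'green': (40.0, 2708), 'orange': (36.5, 3191), 'red': (52.8, 8855, np.int64(28))}
```

View pics/g3.png

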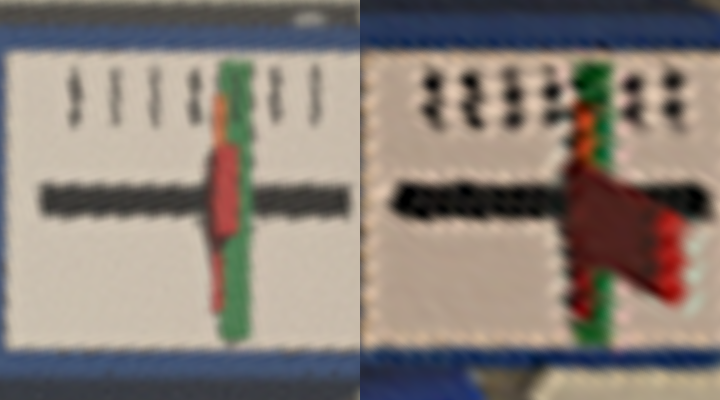

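Orange is at column 219 against zero at 74, so 36.2 mm, just at the band's edge. I'll pull 4 mm more and hold.

Call:
{"method": "move_arm", "body": {
  "motion": [
    [[0,-0.02,0],[0,0,0],0],
    [[0,-0.045,0],[0,0,0],0],
    [[0,-0.065,0],[0,0,0],0],
    [[0,-0.065,0],[0,0,0],0],
    [[0,-0.065,0],[0,0,0],0],
    [[0,-0.065,0],[0,0,0],0],
    [[0,-0.065,0],[0,0,0],0],
    [[0,-0.065,0],[0,0,0],0],
    [[0,-0.065,0],[0,0,0],0],
    [[0,-0.065,0],[0,0,0],0]
  ]
}}

```text
time_s: 9.7
eef_pos: [0.5212, -0.1399, 0.034]
eef_rot: [0.001, 0.13, 0.991, 0.001]
wrist_force: [2.8, 10.4, 6.4]
opening: 0.117
```

```bash
python3 to.py; python3 - <<'E'
from wr import *
a=[read(c) for c in ("top","scene")]
cv2.imwrite("pics/g4.png",np.hstack(a))
E
```

```text
t 9.7 p [ 0.5212 -0.1399  0.034 ] F [ 2.79 10.41  6.39] op 0.117
TCP in rig mm [-206.     0.4   34. ]
turn [ 0.021  0.005 -0.004]
top {'green': (39.5, 853), 'orange': (38.2, 1465), 'red': (37.5, 1853, np.int64(21))}
scene {'green': (36.5, 2240), 'orange': (41.8, 3612), 'red': (58.0, 7593, np.int64(28))}
```

View pics/g4.png

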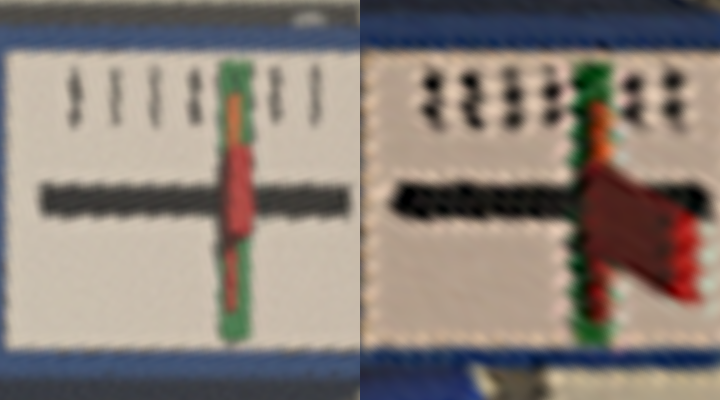

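Orange (column 234) is dead centre in the green stripe (reading about 40), and red is just behind it. I'll hold a bit longer, then ease back slowly.

Call:
{"method": "move_arm", "body": {
  "motion": [
    [[0,0,0],[0,0,0],0],
    [[0,0,0],[0,0,0],0],
    [[0,0,0],[0,0,0],0],
    [[0,0,0],[0,0,0],0],
    [[0,0.03,0],[0,0,0],0],
    [[0,0.07,0],[0,0,0],0],
    [[0,0.11,0],[0,0,0],0],
    [[0,0.15,0],[0,0,0],0],
    [[0,0.19,0],[0,0,0],0],
    [[0,0.23,0],[0,0,0],0]
  ]
}}

```text
time_s: 11.05
eef_pos: [0.5247, -0.1271, 0.034]
eef_rot: [0.0, 0.13, 0.991, 0.001]
wrist_force: [0.6, 7.6, 6.4]
opening: 0.113
```

Call:
{"method": "move_arm", "body": {
  "motion": [
    [[0,0.04,0],[0,0,0],0],
    [[0,0.08,0],[0,0,0],0],
    [[0,0.12,0],[0,0,0],0],
    [[0,0.16,0],[0,0,0],0],
    [[0,0.2,0],[0,0,0],0],
    [[0,0.24,0],[0,0,0],0],
    [[0,0.28,0],[0,0,0],0],
    [[0,0.32,0],[0,0,0],0],
    [[0,0.36,0],[0,0,0],0],
    [[0,0.4,0],[0,0,0],0]
  ]
}}

```text
time_s: 12.3
eef_pos: [0.5307, -0.1051, 0.0341]
eef_rot: [0.0, 0.13, 0.991, 0.0]
wrist_force: [-0.1, 2.9, 4.4]
opening: 0.115
```

Call:
{"method": "move_arm", "body": {
  "motion": [
    [[0,0.03,0],[0,0,0],0],
    [[0,0.06,0],[0,0,0],0],
    [[0,0.09,0],[0,0,0],0],
    [[0,0.12,0],[0,0,0],0],
    [[0,0.15,0],[0,0,0],0],
    [[0,0.17,0],[0,0,0],0],
    [[0,0.185,0],[0,0,0],0],
    [[0,0.185,0],[0,0,0],0]
  ]
}}

```text
time_s: 13.3
eef_pos: [0.5334, -0.0949, 0.0341]
eef_rot: [0.0, 0.13, 0.991, -0.0]
wrist_force: [-1.2, 1.3, 5.5]
opening: 0.116
```

```bash
python3 to.py
```

```text
t 13.3 p [ 0.5334 -0.0949  0.0341] F [-1.23  1.32  5.54] op 0.116
TCP in rig mm [-159.3    0.2   34.1]
turn [-0.003  0.005 -0.003]
```

Back at the grasp position to within 0.4 mm. I'll press gently inwards until the home stop is felt.

Call:
{"method": "move_arm", "body": {
  "motion": [
    [[0,0.015,0],[0,0,0],0],
    [[0,0.03,0],[0,0,0],0],
    [[0,0.03,0],[0,0,0],0]
  ]
}}

```text
time_s: 13.68
eef_pos: [0.5336, -0.0944, 0.034]
eef_rot: [0.0, 0.13, 0.991, -0.001]
wrist_force: [-4.2, -4.7, 5.4]
opening: 0.117
```

```bash
python3 to.py
```

```text
t 13.68 p [ 0.5336 -0.0944  0.034 ] F [-4.22 -4.72  5.44] op 0.117
TCP in rig mm [-158.8    0.2   34. ]
turn [-0.017  0.004 -0.001]
```

Home stop felt (only 0.5 mm of travel for 1.8 mm commanded, about 6 N). Release, then lift clear.

Call:
{"method": "move_arm", "body": {
  "motion": [
    [[0,0.01,0],[0,0,0],20],
    [[0,0,0],[0,0,0],45],
    [[0,0,0],[0,0,0],45],
    [[0,0,0],[0,0,0],45],
    [[0,0,-0.5],[0,0,0],45],
    [[0,0,-1.2],[0,0,0],45],
    [[0,0,-2],[0,0,0],45],
    [[0,-0.5,-2.8],[0,0,0],45],
    [[0,-1.2,-3],[0,0,0],45],
    [[0,-1.2,-3],[0,0,0],45]
  ]
}}

```text
time_s: 14.92
eef_pos: [0.5154, -0.1646, 0.2154]
eef_rot: [0.002, 0.132, 0.991, -0.001]
wrist_force: [-0.1, 0.7, -1.2]
opening: 0.452
```

```bash
python3 to.py; python3 - <<'E'
from wr import *
a=read("top"); b=rect("top",z=.045,s=4,x0=-.19,x1=-.07); read("scene"); w=rect("wrist",z=.045,s=4,x0=-.19,x1=-.07)
cv2.imwrite("pics/end.png",np.hstack([a,cv2.resize(w,(400,400))]))
E
```

```text
t 14.93 p [ 0.5154 -0.1646  0.2154] F [-0.11  0.7  -1.15] op 0.452
TCP in rig mm [-231.3   -0.4  215.4]
turn [-0.011  0.025 -0.023]
top {'green': (39.2, 1496), 'orange': (0.0, 2083), 'red': (37.5, 1887, np.int64(21))}
scene {'green': (38.0, 3597), 'orange': (3.0, 4886), 'red': (58.0, 7343, np.int64(28))}
```

View pics/end.png

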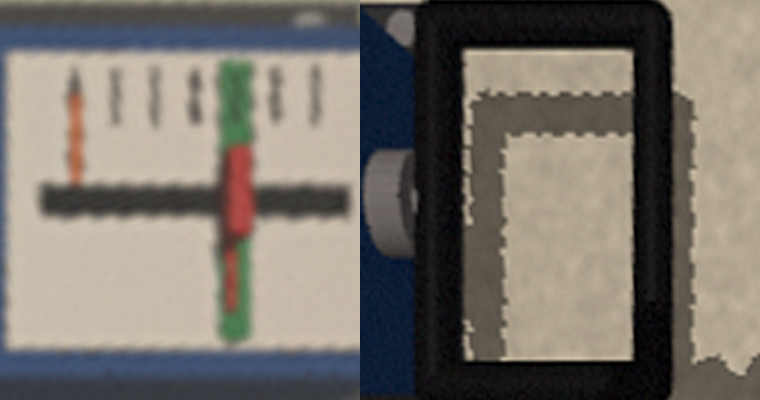

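Final view: orange is at zero, red stands in the green band at about 39.5, and the crossbar is at nominal −157.8, the same as at the start, so it is home. Handing in.

```bash
python3 -c "
from bench import workorder; print(workorder.hand_in())"
```

```text
the job is handed in; nothing more can be done
None
```

The gauge job is done and handed in at about 15 s on the robot's clock; no verdict was reported.

- **Zeroing:** I pushed the red pointer back from about 18 mm until I felt its stop (about 5 N). The camera showed it at zero.
- **Pull:** I drew the handle out about 47 mm by its crossbar, and the orange pointer read 40 mm, the middle of the green band. It stayed there for about 1.5 s. The wrist force along the pull was about 11 N, slightly under the 12 N you gave. It could have been off by about 1 N, so I relied on the scale.
- **Return:** I eased the handle back at about 20 mm/s until I felt the home stop (about 6 N), then let go and lifted clear.

**Last checks:**
- In the top view, orange is at 0 and red stands in the green band at about 39.5 mm.
- The crossbar is within about 0.1 mm of where it started, and the gripper is touching nothing.
- I did not look again at the pliers, meter or tray at the end. The arm was never driven near them.

**Disagreement between readings:** The cameras' raw scale positions differed by up to 4 mm, so I read everything against the ticks and the green stripe. The automatic red reading from the scene camera (58 mm) was wrong, because it measured the upright tab instead of the needle.

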